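Open a control unit for inspection

ROBOT

A 6-joint arm with a two-finger parallel gripper is mounted at the origin on the work surface. World frame = base frame: x ahead of the robot, y to its left, z up, the work surface at z = 0. Lengths are in m, angles in rad, forces in N, time in s.
With the tool pointing down it reaches from about 0.4 to 0.825 m from the base axis. Payload 7 kg.
Tool frame: the origin (TCP) lies at the very end of the fingers, on their centre line; the grasp point (between the pads) lies 19 mm behind it; z points along the fingers, x is the direction in which the jaws open and shut, and the axes are right-handed (so a half turn about z gives the same grasp; the last joint's range is limited). The gripper opens to 88 mm and grips with 3 to 60 N. Pads are 19 mm wide; open, the fingers measure 130 mm over their backs; the gripper's body (78 mm by 193 mm) begins 47 mm behind the grasp point.
Start: joints at [1.63, 0.359, 0.012, 0, -1.224, -0.288], TCP at [0.153, 0.657, 0.227] pointing down, gripper open.
Joint ranges: [-3.07, 3.07], [-1.43, 2.12], [-1.02, 1.25], [-3.03, 1.67], [-3.05, -0], [-3.03, 3.03]. Speed limits (rad/s): [2.39, 2.39, 3.01, 3.14, 3.14, 3.14].

INTERFACE

Orientations are given as [roll, pitch, yaw] about the fixed x, y, z axes, in that order (R = Rz(yaw) Ry(pitch) Rx(roll)).
In Python, from station import telemetry, grab_frame, arm, regions_of, pinpoint gives the robot as it stands. The module is installed in compiled form; this text tells all that it offers.
- The arm moves only by the shell command python3 -m inch 'ROWS' [FORCE]. ROWS is text: rows parted by semicolons, each of 7 numbers parted by spaces: the opening, from 0 (shut) to 1 (fully open), then the shift along the world's x, y, z in cm, then the turn, a rotation vector about the world's x, y, z in degrees. A call has 1 to 12 rows; each row is the pose to reach, as a shift and turn from the pose measured when the call began; what a row does not reach only later rows make up. A row lasts 1/8 s, in which the tool goes at most 62.5 mm and 10.7 degrees, less where a joint would pass 70% of its speed; a pose out of reach is approached as far as the arm can. A call with a gripper value outside its range is refused whole. The fingers move at their own pace and stop on an object; FORCE is the grip in N (left out, the last holds). Time passes only in rows, so rows that repeat a pose let the fingers close. It gives the time, the measured TCP pose, the force and the opening at its end, in the units of the state.
- telemetry.get_state(): the state, without advancing time (a new reading comes with each control period).
- grab_frame(name): name is "scene" or "top"; returns a dict with "pixels" (384x512x3 uint8, red, green, blue), "fx", "fy", "cx", "cy" (pixels), "dist_coeffs" ([k1, k2, p1, p2, k3] as OpenCV has them; the pictures are not rectified), "R" (3x3) and "t" (3): a world point X has camera coordinates R X + t. Camera axes: x right, y down, z forward; pixel columns grow to the right and rows downward; lengths in m; the calibration is good to about 2 mm. A picture is of the moment at which its call begins. There is no depth.
- arm.job_done(): hands the job in, once; it reports no verdict.
Trained networks look in the newest picture that a camera, given by its name, has taken for a name from the list of things; names that differ only in an ending like _2 or _b are one class to them, and where a whole thing is asked for, a point or a joint stands for the part that bears it (a point fixed in the world has none). Each returns a list of dicts, best first, with "p" (0 to 1); they miss things now and then, are a little off and sometimes report something else, mostly with a low value. They report only what shows in the picture. A call takes as long as a camera call. They do not tell look-alikes from the thing itself.
- regions_of(camera, name): "pixels" (384x512 bool, what is visible of it) and "bbox" ([left, top, right, bottom] in pixels, round what is visible of it).
- pinpoint(camera, name): "location" ([column, row] in pixels: a listed point, or the origin of a listed thing).
The state is a dict: "t": time; "q": joint angles; "qd": joint speeds; "joint_efforts": joint torques, N m; "eef_pos": TCP position; "ee_rot": TCP orientation; "force": force on the tool from outside, world axes, zero at the start; "moment": the same for the moment, N m; "width": finger opening in m.
Only numpy, scipy, OpenCV 4.12 (cv2) and the standard library are available. Lean on these libraries where they do the work, as an engineer would, in place of code of your own. Each camera call takes 0.05 s, during which the arm holds its last target. There are 200 camera calls.

TASK

The screws are already out of the control unit on the sloping stand: lift its loose cover straight off and lay it flat, same way up, in the large bay of the parts tray - set it down, don't drop it. Then swing the stand's magnifier round until its lens is centred over the open circuit board, and let go. Touch nothing inside the opened unit and leave the other things on the bench where they are.

Things in the scene. Friction and masses are not known exactly. Their poses are not given: they have to be found in the camera images.
- stand: Grey sheet-steel stand fixed to the bench, its face sloping 30 degrees down towards the robot's side. Origin: on the bench under the middle of the slope; x up-slope (level), z up. The slope's face is 63 mm above the bench there and reaches 95 mm down- and up-slope, 103 mm to +y, 147 mm to -y.
- housing: Black plastic box of the control unit, open-topped, 102 (x) x 146 (y) mm outside, 30 mm high, fixed on the stand's slope, two connectors on its upper edge. Origin: centre of its underside, on the slope. z is square to the slope: 30 degrees from vertical, leaning to the robot's side; x points up the slope, y level along it.
- board_centre (a point): Centre of the housing's open mouth, 30 mm along the housing's z from its origin, level with the rim. The green circuit board lies 7 mm below the rim; its capacitors stand up to 11 mm above the rim, inside the cover's dome.
- board: The circuit board in the housing, 92 x 136 mm, with three upright capacitors; its origin is the centre of its underside; axes as the housing. Must not be touched.
- cover: Loose aluminium cover, about 0.22 kg, over the housing's rim; axes parallel to the housing's. Skirt 112 (x) x 156 (y) mm outside, 3 mm thick; it reaches 11 mm down outside the rim with 2 mm play all round. Origin: centre of the skirt's lower edge, 19 mm along z from the housing's origin when seated; z up through the cover. Flange top at z = 14 mm; see dome.
- dome (a point): Centre of the top of the cover's dome, at z = 38 mm of the cover: a hollow straight-sided box 54 (cover x) x 112 (y) mm rising from the flange (z = 14 to 38 mm). This is what to grip, across its 54 mm.
- tray: Fixed steel parts tray, 160 (x) x 250 (y) mm, floor 4 mm thick, outer walls 26 mm high. Origin: centre of its underside. A 20 mm high divider 70 to 73 mm to its +y side parts the screw pocket (+y, 48 mm wide, holding screws) from the large bay.
- tray_bay (a point): Middle of the large bay's floor, 4 mm above the bench; the bay is 152 (tray x) x 191 (tray y) mm inside.
- magnifier (a joint): Angle (rad) of the magnifier's arm on its post, about an axis parallel to the housing's z through pivot. 0 = lens centre over the middle of the board; positive = swung away, anticlockwise seen from above; starts at 1.6 to 2.1, range -0.5 to 2.5. Stiff friction hinge (0.55 N m): stays where it is left, takes 2 to 4 N at the handle.
- pivot (a point): Axis of the swing arm, at the height of the arm: 70 mm up-slope (+x) and 122 mm to -y of the housing's origin, 160 mm along its z. A 14 mm post stands below it.
- lens (a point): Centre of the lens, 141 mm from the pivot; round frame 116 mm across, 14 mm thick, parallel to the slope and 130 mm above the housing's rim.
- handle (a point): Middle of the magnifier's round straight handle, an 18 mm thick, 76 mm long bar pointing away from the pivot in line with the arm, in the lens's plane; 241 mm from the pivot.
- can_a: Drink can, upright, 53 mm across, 160 mm high; origin at its base. Leave alone.
- can_b: Like can_a. Leave alone.
- spool: Upright solder spool, 60 mm across, 50 mm high; origin at its base. Leave alone.
- screwdriver: Screwdriver lying flat, 200 mm long; origin near its middle. Leave alone.
- carton: Small standing carton, 36 x 70 x 105 mm; origin at its base. Leave alone.
- flux: Small white bottle, 44 mm across, 95 mm high; origin at its base. Leave alone.
- spare_unit: Another, closed control unit lying flat on the bench, 122 x 162 mm, 40 mm high; origin at its base. Leave alone.
Not all that is in view belongs to the job. Leave any pink look-alike of the cover alone.

How it is judged:
By the outcome, as a careful person would: the job done as asked, in the order asked, and still so for the second after the job is handed in, with the robot touching nothing.
It also fails if it takes over 72 s, if anything falls off the work surface, if the arm or the gripper's body presses on something with over 40 N, if the wrist force passes 120 N, or if a joint passes its speed limit or range.

## Working session

There is one attempt and no reset: what is moved stays moved. The work goes in short steps, Python scripts to look and compute and a shell command to move; the robot and the scene stay as the last step left them, time stands still between calls to the robot, and variables do not carry over. Pictures are saved under pics/ and viewed, about 8 in all and at most 12, crops included, and the job is handed in when it is done.

```bash
mkdir -p pics
cat > h.py <<'E'
import numpy as np, cv2
from station import telemetry, grab_frame, arm, regions_of, pinpoint
def ray(f,px):
    K=np.array([[f["fx"],0,f["cx"]],[0,f["fy"],f["cy"]],[0,0,1.]])
    u=cv2.undistortPoints(np.array([[px]],float),K,np.array(f["dist_coeffs"],float))[0,0]
    R=np.array(f["R"]);t=np.array(f["t"])
    return -R.T@t, R.T@np.array([u[0],u[1],1.])
def onz(f,px,z):
    c,d=ray(f,px); return c+d*(z-c[2])/d[2]
def tri(f1,p1,f2,p2):
    A=np.zeros((3,3));b=np.zeros(3);L=[]
    for f,p in((f1,p1),(f2,p2)):
        c,d=ray(f,p);d=d/np.linalg.norm(d);M=np.eye(3)-np.outer(d,d);A+=M;b+=M@c;L.append((c,M))
    x=np.linalg.solve(A,b); return x,[np.linalg.norm(M@(x-c)) for c,M in L]
def proj(f,X):
    K=np.array([[f["fx"],0,f["cx"]],[0,f["fy"],f["cy"]],[0,0,1.]])
    return cv2.projectPoints(np.array(X,float).reshape(-1,1,3),cv2.Rodrigues(np.array(f["R"],float))[0],np.array(f["t"],float),K,np.array(f["dist_coeffs"],float))[0][:,0]
def save(f,n,s=1.5): cv2.imwrite("pics/"+n,cv2.resize(f["pixels"][:,:,::-1],None,fx=s,fy=s))
E
python3 - <<'E'
from h import *
np.set_printoptions(precision=3,suppress=True)
fs=grab_frame("scene");ft=grab_frame("top")
save(fs,"s0.png");save(ft,"t0.png")
for n in ["stand","housing","board_centre","cover","dome","tray","tray_bay","pivot","lens","handle","can_a","spool","carton","flux","spare_unit","screwdriver"]:
    r={}
    for c in("scene","top"):
        r[c]=[(round(d["p"],2),np.round(d["location"],1).tolist()) for d in pinpoint(c,n)][:3]
    print(n,r)
    if r["scene"] and r["top"]: print("   ",*tri(fs,r["scene"][0][1],ft,r["top"][0][1]))
s=telemetry.get_state();print(s["t"],s["eef_pos"],s["ee_rot"],s["width"])
E
```

```text
stand {'scene': [(0.95, [238.0, 233.8])], 'top': []}
housing {'scene': [(0.58, [237.3, 220.9])], 'top': []}
board_centre {'scene': [], 'top': [(0.62, [122.4, 183.1])]}
cover {'scene': [(0.95, [382.6, 230.6]), (0.88, [238.6, 215.2]), (0.87, [268.8, 153.3])], 'top': [(0.93, [262.2, 181.2]), (0.91, [345.2, 124.2]), (0.88, [341.7, 295.5])]}
    [0.503 0.15  0.262] [np.float64(0.19596623000205024), np.float64(0.1959662300020503)]
dome {'scene': [(0.92, [244.1, 205.6]), (0.77, [266.6, 162.6]), (0.72, [372.4, 234.9])], 'top': [(0.72, [341.1, 290.2]), (0.72, [162.0, 293.1]), (0.71, [262.3, 183.8])]}
    [ 0.262 -0.388 -0.365] [np.float64(0.032629851264187125), np.float64(0.03262985126418712)]
tray {'scene': [(0.97, [357.9, 291.0]), (0.23, [302.6, 316.8])], 'top': [(0.7, [133.7, 222.6])]}
    [0.481 0.35  0.007] [np.float64(0.0018564443995768897), np.float64(0.0018564443995768083)]
tray_bay {'scene': [(0.71, [348.7, 288.4]), (0.3, [298.1, 313.2])], 'top': [(0.65, [142.7, 223.8])]}
    [ 0.48   0.325 -0.011] [np.float64(0.004817894369190637), np.float64(0.0048178943691905415)]
pivot {'scene': 
[... 1060 characters left out ...]
3322062370221414)]
flux {'scene': [(0.64, [277.7, 305.1]), (0.57, [328.4, 231.1]), (0.57, [240.4, 217.1])], 'top': [(0.51, [202.1, 261.2])]}
    [ 0.431  0.131 -0.428] [np.float64(0.09439737911755826), np.float64(0.09439737911755808)]
spare_unit {'scene': [(0.89, [192.6, 173.9])], 'top': [(0.98, [370.1, 195.6])]}
    [ 0.557 -0.385  0.014] [np.float64(0.001603527527695103), np.float64(0.001603527527695169)]
screwdriver {'scene': [(0.61, [297.8, 208.5]), (0.58, [276.5, 303.9])], 'top': [(0.74, [242.6, 247.1]), (0.18, [368.7, 194.5])]}
    [0.399 0.018 0.034] [np.float64(0.003767224849511884), np.float64(0.0037672248495119257)]
1.7 [0.153 0.657 0.227] [-3.142 -0.    -1.8  ] 0.08775315553493933
```

View pics/s0.png

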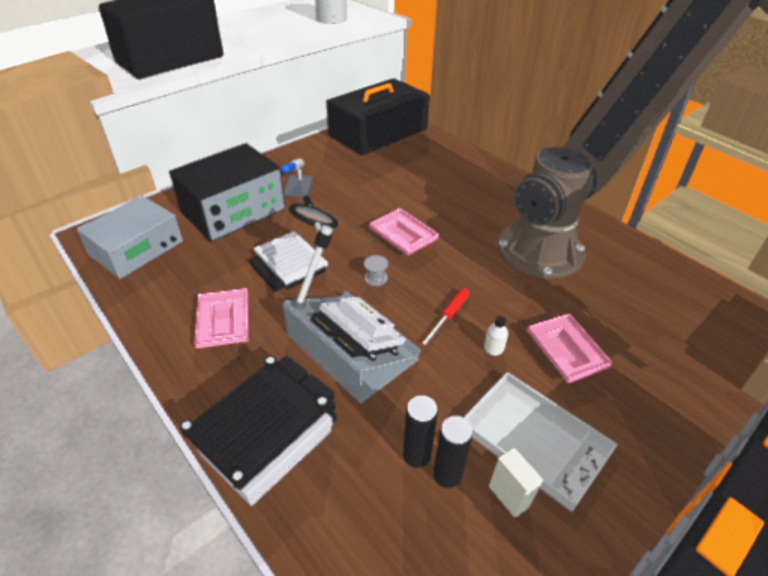

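View pics/t0.png

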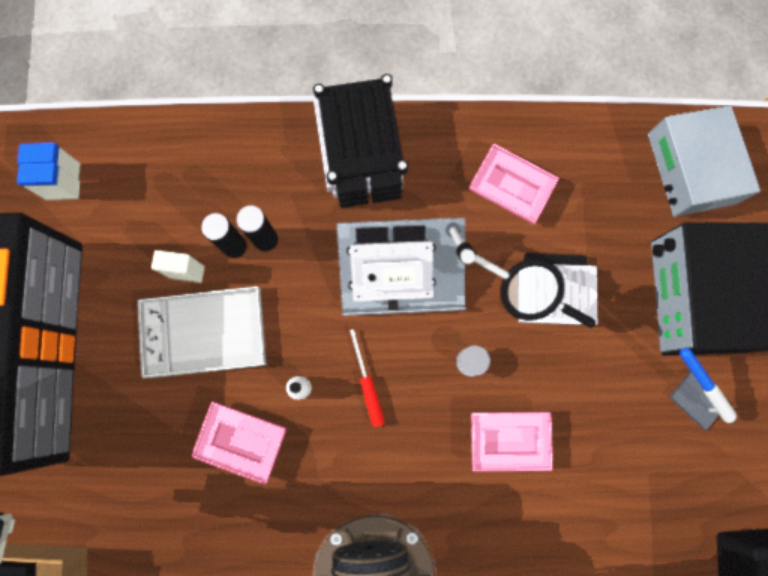

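The scene picture shows the unit's cover at about (360,322)/1.5 on the stand, with the tray at (540,440)/1.5 and cans next to it. In the top view the cover is at (392,270)/1.5, the magnifier lens at (532,290)/1.5 with its handle at (578,315)/1.5, and the tray at (200,332)/1.5 with the pocket on the left (+y). I'll fit the poses now.

```bash
cat >> h.py <<'E'
from scipy.optimize import minimize
from scipy.spatial.transform import Rotation as Ro
np.set_printoptions(precision=4,suppress=True)
def HR(yaw): return Ro.from_euler('z',yaw).as_matrix()@Ro.from_euler('y',-30,degrees=True).as_matrix()
def box(x,y,z0,z1): return np.array([[a*x/2,b*y/2,c] for a in(-1,1) for b in(-1,1) for c in(z0,z1)])
def hullmask(f,P):
    m=np.zeros((384*4,512*4),np.uint8); p=proj(f,P)
    cv2.fillConvexPoly(m,cv2.convexHull(np.round(p*4+1.5).astype(np.int32)),1)
    return cv2.resize(m.astype(np.float32),(512,384),interpolation=cv2.INTER_AREA)
def union(f,Ps):
    return np.max([hullmask(f,P) for P in Ps],axis=0)
def iou(a,b): return np.minimum(a,b).sum()/np.maximum(a,b).sum()
def pick(cam,n,px):
    L=[d for d in regions_of(cam,n) if np.hypot(*(np.array(d["bbox"]).reshape(2,2).mean(0)-px))<25]
    return L[0]["pixels"].astype(np.float32) if L else None
COV=[box(.112,.156,0,.014),box(.054,.112,.014,.038)]
E
python3 - <<'E'
from h import *
fs=grab_frame("scene");ms=pick("scene","cover",(239,215));ft=grab_frame("top");mt=pick("top","cover",(262,181))
tm=pick("top","tray",(134,222)); 
print([m is not None for m in(ms,mt,tm)])
def cov(v):
    R=HR(v[2]); o=np.array([v[0],v[1],.063])+R@[0,0,.019]
    return [P@R.T+o for P in COV]
def best(fun,x0):
    s=np.array([x0]+[np.array(x0)+d for d in np.diag([.01,.01,.1])])
    r=minimize(fun,x0,method="Nelder-Mead",options=dict(initial_simplex=s,xatol=1e-4,fatol=1e-5)); return r.x,r.fun
x0=[.60,-.045,0]
for w in((1,1),(1,0),(0,1)):
    print("cover",w,*best(lambda v:-w[0]*iou(union(fs,cov(v)),ms)-w[1]*iou(union(ft,cov(v)),mt),x0))
TR=box(.16,.25,0,.026)
tr=lambda v:[TR@Ro.from_euler('z',v[2]).as_matrix().T+[v[0],v[1],0]]
print("tray",*best(lambda v:-iou(union(ft,tr(v)),tm),[.48,.35,0.08]))
a,_=tri(fs,(244.1,205.6),ft,(262.3,183.8));print("dome tri",a,_)
a,_=tri(fs,(238.6,215.2),ft,(262.2,181.2));print("cover tri",a,_)
for c,f in(("scene",fs),("top",ft)):
    for n in("handle","can_a","flux"):
        for d in regions_of(c,n): print(c,n,round(d["p"],2),d["bbox"],d["pixels"].sum())
print(telemetry.get_state()["t"])
E
```

```text
[True, True, True]
cover (1, 1) [ 0.6053 -0.0423  0.0398] -1.9062260389328003
cover (1, 0) [ 0.6056 -0.0439  0.0263] -0.956968367099762
cover (0, 1) [ 0.6066 -0.0417  0.056 ] -0.9526373147964478
tray [0.4833 0.349  0.0993] -0.9775873422622681
dome tri [ 0.5772 -0.0451  0.1166] [np.float64(0.0014230665055907706), np.float64(0.0014230665055907407)]
cover tri [ 0.5941 -0.0481  0.0811] [np.float64(0.004451616512680684), np.float64(0.004451616512680625)]
scene handle 0.73 [192.3, 130.8, 225.4, 164.5] 482
scene can_a 0.73 [290.9, 276.4, 316.0, 324.3] 882
scene can_a 0.59 [268.8, 265.7, 293.2, 309.6] 847
scene flux 0.79 [326.0, 212.1, 337.3, 238.1] 295
top handle 0.76 [305.7, 160.7, 397.0, 214.2] 1776
top can_a 0.82 [156.4, 138.1, 184.9, 169.1] 535
top can_a 0.62 [134.1, 144.0, 162.6, 173.4] 501
top flux 0.55 [191.0, 250.7, 207.8, 267.5] 207
2.25
```

```bash
cat >> h.py <<'E'
HY=.037; HO=np.array([.6055,-.0425,.063]); TY=.099
def hp(p): return HO+HR(HY)@np.array(p)      # housing frame -> world
RG=HR(HY)@np.diag([-1,1,-1.])                # grasp orientation on cover
RT=Ro.from_euler('z',TY).as_matrix()@np.diag([-1,1,-1.])
def go(pos,R):
    s=telemetry.get_state(); R0=Ro.from_euler('xyz',s["ee_rot"])
    print("shift cm",(np.array(pos)-s["eef_pos"])*100,"turn deg",(Ro.from_matrix(R)*R0.inv()).as_rotvec(degrees=True))
    return s
E
python3 - <<'E'
from h import *
fs=grab_frame("scene");S={n:regions_of("scene",n) for n in("can_a","flux","carton")}
ft=grab_frame("top");T={n:regions_of("top",n) for n in S}
def cyl(r,h): 
    a=np.linspace(0,6.28,24); return np.array([[r*np.cos(i),r*np.sin(i),z] for i in a for z in(0,h)])
def fit(P,fm,x0):
    fun=lambda v:-sum(iou(hullmask(f,P@Ro.from_euler('z',v[2]).as_matrix().T+[v[0],v[1],0]),m) for f,m in fm)
    s=np.array([x0]+[np.array(x0)+d for d in np.diag([.01,.01,.2])])
    r=minimize(fun,x0,method="Nelder-Mead",options=dict(initial_simplex=s,xatol=1e-4));return r.x,r.fun
for d in T["can_a"]: print("can",fit(cyl(.0265,.16),[(ft,d["pixels"].astype(np.float32))],list(onz(ft,np.array(d["bbox"]).reshape(2,2).mean(0),.08)[:2])+[0]))
for d in T["flux"][:2]: print("flux",fit(cyl(.022,.095),[(ft,d["pixels"].astype(np.float32))],list(onz(ft,np.array(d["bbox"]).reshape(2,2).mean(0),.05)[:2])+[0]))
for d in T["carton"][:1]: print("carton",fit(box(.036,.07,0,.105),[(ft,d["pixels"].astype(np.float32))],list(onz(ft,np.array(d["bbox"]).reshape(2,2).mean(0),.05)[:2])+[-.2]))
Pv=hp([.07,-.122,.16]); print("pivot",Pv)
for t in(1.6,1.8,2.0,2.1):
    # angle 0 : direction from pivot to board centre
    a0=np.arctan2(.122,-.07); d=lambda a,r:hp([.07+r*np.cos(a0+a),-.122+r*np.sin(a0+a),.16])
    print(t,"lens",d(t,.141),proj(ft,[d(t,.141)]),proj(fs,[d(t,.141)]),"handle",d(t,.241),proj(ft,[d(t,.241)]))
print("grasp TCP",hp([0,0,.019+.017]),"pre",hp([0,0,.036+.10]))
go(hp([0,0,.136]),RG)
E
```

```text
can (array([0.667 , 0.2891, 0.0376]), np.float64(-0.8869091272354126))
can (array([0.6813, 0.2242, 0.3332]), np.float64(-0.8953881859779358))
flux (array([0.3701, 0.143 , 0.138 ]), np.float64(-0.840202271938324))
carton (array([ 0.6121,  0.3877, -0.1816]), np.float64(-0.9170320630073547))
pivot [ 0.5906 -0.1651  0.2366]
1.6 lens [ 0.4894 -0.2426  0.1765] [[337.5957 210.7978]] [[227.2748 150.1567]] handle [ 0.4175 -0.2976  0.1338] [[355.0601 238.3118]]
1.8 lens [ 0.5049 -0.2645  0.185 ] [[346.1448 204.493 ]] [[219.658 147.003]] handle [ 0.4441 -0.335   0.1484] [[369.3772 228.0526]]
2.0 lens [ 0.5239 -0.2824  0.1956] [[353.4161 196.7474]] [[211.8515 144.2514]] handle [ 0.4766 -0.3655  0.1665] [[381.7206 215.3818]]
2.1 lens [ 0.5345 -0.2896  0.2015] [[356.4819 192.4115]] [[207.9429 143.0521]] handle [ 0.4946 -0.3779  0.1766] [[387.0028 208.2492]]
grasp TCP [ 0.5875 -0.0432  0.0942] pre [ 0.5375 -0.045   0.1808]
shift cm [ 38.4462 -70.2393  -4.5762] turn deg [ 20.481  -24.8431 -72.9541]
```

```bash
R="1 38.4 -70.2 5 20.5 -24.8 -73"; python3 -m inch '1 38.4 -70.2 5 20.5 -24.8 -73;1 38.4 -70.2 5 20.5 -24.8 -73;1 38.4 -70.2 5 20.5 -24.8 -73;1 38.4 -70.2 5 20.5 -24.8 -73;1 38.4 -70.2 5 20.5 -24.8 -73;1 38.4 -70.2 5 20.5 -24.8 -73;1 38.4 -70.2 5 20.5 -24.8 -73;1 38.4 -70.2 5 20.5 -24.8 -73;1 38.4 -70.2 5 20.5 -24.8 -73;1 38.4 -70.2 5 20.5 -24.8 -73;1 38.4 -70.2 5 20.5 -24.8 -73;1 38.4 -70.2 5 20.5 -24.8 -73'
python3 -c "
from h import *
s=go(hp([0,0,.106]),RG);print(s['q'],s['force'])"
```

```text
t: 4.15
eef_pos: [0.5125, -0.001, 0.2747]
ee_rot: [3.14, 0.527, -3.106]
force: [1.4, 1.3, 0.9]
width: 0.088
shift cm [  4.0002  -4.3494 -11.9898] turn deg [-0.1031  0.1773  0.0247]
[ 0.5382 -0.2765 -0.8379  0.4508 -0.5846 -0.827 ] [1.449  1.2602 0.9398]
```

```bash
python3 -m inch '1 4 -4.35 -5 0 0 0;1 4 -4.35 -9 -.1 .2 0;1 4 -4.35 -12 -.1 .2 0;1 4 -4.35 -12 -.1 .2 0;1 4 -4.35 -12 -.1 .2 0;1 4 -4.35 -12 -.1 .2 0'
python3 - <<'E'
from h import *
s=go(hp([0,0,.036]),RG);print(s['q'],s['force'])
fs=grab_frame("scene");ft=grab_frame("top")
a=np.hstack([fs["pixels"][120:300,140:340],ft["pixels"][90:270,180:380]])
cv2.imwrite("pics/a1.png",cv2.resize(a[:,:,::-1],None,fx=2,fy=2,interpolation=cv2.INTER_CUBIC))
E
```

```text
t: 4.9
eef_pos: [0.5543, -0.0463, 0.1618]
ee_rot: [3.135, 0.513, -3.104]
force: [0.7, 0.3, 0.5]
width: 0.0877
shift cm [ 3.324   0.3181 -6.7593] turn deg [-0.3074 -0.5948 -0.2076]
[ 0.2255 -0.0398 -1.0163  0.7763 -0.1222 -0.9369] [0.7328 0.2834 0.5013]
```

View pics/a1.png

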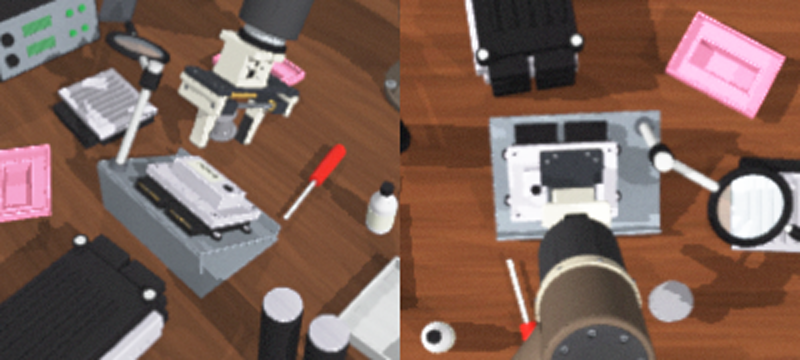

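Both views show the gripper open above the dome and aligned across its 54 mm. q3 and q5 are near their limits, so I'm descending in stages.

```bash
python3 -m inch '1 .8 .1 -1.7 -.1 -.2 -.1;1 1.6 .2 -3.3 -.2 -.4 -.2;1 2.3 .3 -5 -.3 -.6 -.2;1 2.3 .3 -5 -.3 -.6 -.2;1 2.3 .3 -5 -.3 -.6 -.2;1 2.3 .3 -5 -.3 -.6 -.2'
python3 - <<'E'
from h import *
s=go(hp([0,0,.036]),RG);print(s['q'],s['force'])
R=Ro.from_euler('xyz',s['ee_rot']).as_matrix(); print("in housing mm",HR(HY).T@(np.array(s['eef_pos'])-HO)*1e3)
fs=grab_frame("scene")
cv2.imwrite("pics/a2.png",cv2.resize(fs["pixels"][150:270,170:310][:,:,::-1],None,fx=4,fy=4,interpolation=cv2.INTER_CUBIC))
E
```

```text
t: 5.75
eef_pos: [0.5791, -0.0494, 0.1342]
ee_rot: [3.12, 0.489, -3.103]
force: [0.3, -0.1, 1.4]
width: 0.0877
shift cm [ 0.8382  0.6237 -4.0021] turn deg [-0.9975 -2.0231 -0.6625]
[ 0.1198  0.0533 -1.0162  0.948  -0.0209 -1.02  ] [ 0.2733 -0.1346  1.4172]
in housing mm [12.5565 -5.9226 74.963 ]
```

View pics/a2.png

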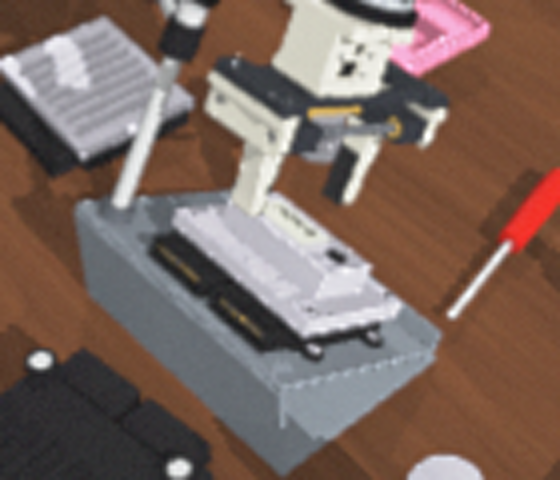

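The picture shows the gripper shifted up-slope with the dome under it. The arm has hit q3's limit, with q5 near 0. I'll fit the arm's kinematics from the recorded states to find a feasible grasp.

```bash
cat > kin.py <<'E'
from h import *
from scipy.optimize import least_squares
rz=lambda a:Ro.from_euler('z',a).as_matrix(); ry=lambda a:Ro.from_euler('y',a).as_matrix()
F0=np.array([[0,0,1],[0,1,0],[-1,0,0.]]) # wrist frame at zero: z forward
LIM=np.array([[-3.07,3.07],[-1.43,2.12],[-1.02,1.25],[-3.03,1.67],[-3.05,0],[-3.03,3.03]])
def fk(q,p,full=True):
    # p: a1,h,L1,a3,L2,Lt ; q2 tilts upper arm fwd; forearm pitch down = q2-q3
    a1,h,L1,a3,L2,Lt=p
    A=rz(q[0]); B=A@ry(q[1]); C=A@ry(q[1]-q[2])
    W=A@[a1,0,h]+B@[0,0,L1]+C@[L2,0,a3]
    sg=SG
    D=C@Ro.from_euler('x',sg[0]*q[3]).as_matrix()@ry(-q[4])
    E=D@Ro.from_euler('x',sg[1]*q[5]).as_matrix()
    R=E@np.array([[0,0,1],[0,1,0],[-1,0,0.]])   # tool z = E x, tool x = -E z ...
    return W+E@[Lt,0,0],R
SG=(1,1)
Q=[[1.63,.359,.012,0,-1.224,-.288],[.5382,-.2765,-.8379,.4508,-.5846,-.827],[.2255,-.0398,-1.0163,.7763,-.1222,-.9369],[.1198,.0533,-1.0162,.948,-.0209,-1.02]]
P=[[.153,.657,.227],[.5125,-.001,.2747],[.5543,-.0463,.1618],[.5791,-.0494,.1342]]
E_=[[-3.142,0,-1.8],[3.14,.527,-3.106],[3.135,.513,-3.104],[3.12,.489,-3.103]]
E
python3 - <<'E'
import kin; from kin import *
for a in(1,-1):
  for b in(1,-1):
    kin.SG=(a,b); p=[0,.3,.4,0,.4,.2]
    e=[np.degrees(Ro.from_matrix(fk(q,p)[1].T@Ro.from_euler('xyz',r).as_matrix()).magnitude()) for q,r in zip(Q,E_)]
    r=least_squares(lambda p:np.ravel([fk(q,p)[0]-np.array(x) for q,x in zip(Q,P)]),[0,.3,.4,0,.4,.2])
    print(a,b,e,r.x,np.abs(r.fun).max())
s=telemetry.get_state();print(s["q"],s["qd"])
E
```

```text
1 1 [np.float64(33.025718252961795), np.float64(57.49006764455976), np.float64(21.190210522477976), np.float64(8.459279692505833)] [ 0.9298 -1.0238 -0.265   0.3833 -0.3443 -1.0929] 0.19107401708714608
1 -1 [np.float64(0.03715434215986084), np.float64(51.66991471063869), np.float64(88.97090613399713), np.float64(108.65663559011976)] [ 0.9298 -1.0238 -0.265   0.3833 -0.3443 -1.0929] 0.19107401708714608
-1 1 [np.float64(33.025718252961795), np.float64(94.76980894461246), np.float64(107.34442376174658), np.float64(116.85934575082635)] [-0.279   0.7083  1.061  -0.0848  0.62    1.1971] 0.19132269562783666
-1 -1 [np.float64(0.03715434215986084), np.float64(0.026380233587248447), np.float64(0.029154653099065602), np.float64(0.03345711851399825)] [-0.279   0.7083  1.061  -0.0848  0.62    1.1971] 0.19132269562783666
[ 0.1198  0.0535 -1.0161  0.9482 -0.0208 -1.0201] [-0.0027  0.0015 -0.0003  0.0038  0.0018 -0.001 ]
```

```bash
cat >> kin.py <<'E'
SG=(-1,-1)
def fk(q,p):
    A=rz(q[0]); B=A@ry(q[1]); C=A@ry(q[1]-q[2])
    D=C@Ro.from_euler('x',-q[3]).as_matrix()@ry(-q[4]); E=D@Ro.from_euler('x',-q[5]).as_matrix()
    return A@[p[0],p[6],p[1]]+B@[0,0,p[2]]+C@[p[4],0,p[3]]+D@[p[5],p[7] if len(p)>7 else 0,0],E@F0
E
python3 - <<'E'
from kin import *
for n in(7,8):
    r=least_squares(lambda p:np.ravel([fk(q,p)[0]-np.array(x) for q,x in zip(Q,P)]),[0,.3,.4,0,.4,.2]+[0]*(n-6))
    print(n,r.x,np.abs(r.fun).max(),np.linalg.svd(r.jac)[1])
E
```

```text
7 [ 0.0935  0.1745  0.6524  0.0595  0.3228  0.4914 -0.1435] 0.04799076659833375 [3.8816 2.8458 2.005  0.7279 0.4552 0.2486 0.1263]
8 [-0.0004  0.1989  0.6013  0.001   0.4633  0.3784 -0.0005 -0.1911] 0.00022859009702763666 [3.9128 3.0908 2.4583 0.8525 0.4974 0.2569 0.1935 0.1262]
```

```bash
cat >> kin.py <<'E'
r=least_squares(lambda p:np.ravel([fk(q,[0,p[0],p[1],0,p[2],p[3],0,p[4]])[0]-np.array(x) for q,x in zip(Q,P)]),[.2,.6,.46,.38,-.19])
PP=[0,r.x[0],r.x[1],0,r.x[2],r.x[3],0,r.x[4]]
MG=np.array([.03]*6)
def ik(pos,R,seeds):
    best=None
    for q0 in seeds:
        def f(q):
            x,Rq=fk(q,PP); return np.r_[(x-pos)*10,Ro.from_matrix(R@Rq.T).as_rotvec()]
        s=least_squares(f,np.clip(q0,LIM[:,0]+.04,LIM[:,1]-.04),bounds=(LIM[:,0]+MG,LIM[:,1]-MG))
        if best is None or s.cost<best.cost: best=s
    return best.x,np.abs(best.fun).max()
E
cat > scan.py <<'E'
from kin import *
print(PP,np.abs(r.fun).max())
rng=np.random.default_rng(0)
base=[[.1,.05,-.9,.9,-.3,-1],[.1,.3,-.8,-1.5,-.3,1.5],[.1,.3,-.5,-2.5,-.5,2],[-.3,.3,-.5,-1.5,-.5,-1.5],[.3,.5,-.5,1.5,-.5,1.5]]+[list(rng.uniform(np.maximum(LIM[:,0],[-1,-.5,-1,-3,-1.5,-3]),np.minimum(LIM[:,1],[1,1.2,.5,1.6,0,3]))) for _ in range(5)]
for flip in(0,180):
  for lean in range(-60,61,15):
    Rg=RG@Ro.from_euler('x',lean,degrees=True).as_matrix()@Ro.from_euler('z',flip,degrees=True).as_matrix()
    zt=Rg[:,2]
    o=[]
    for dz in(0,.04,.08):
        pos=hp([0,0,.055+dz])+zt*.019
        q,e=ik(pos,Rg,base if dz==0 else [q]+base[:2]); o.append((round(e,3),q.round(2).tolist()))
    print(flip,lean,[x[0] for x in o],o[0][1],o[2][1])
E
time python3 scan.py
```

```text
[0, np.float64(0.19980007197467997), np.float64(0.6007804014147561), 0, np.float64(0.4635448583720386), np.float64(0.37806568032167953), 0, np.float64(-0.19168707858229492)] 0.00042725091889264655
0 -60 [np.float64(0.0), np.float64(0.0), np.float64(0.0)] [-0.47, 0.62, -0.05, -1.08, -1.46, 1.29] [-0.5, 0.49, -0.1, -1.06, -1.52, 1.22]
0 -45 [np.float64(0.0), np.float64(0.0), np.float64(0.0)] [-0.4, 0.46, -0.18, -1.03, -1.18, 1.2] [-0.42, 0.32, -0.21, -0.98, -1.25, 1.11]
0 -30 [np.float64(0.0), np.float64(0.0), np.float64(0.0)] [-0.25, 0.31, -0.31, -0.92, -0.85, 1.03] [-0.25, 0.15, -0.33, -0.85, -0.93, 0.9]
0 -15 [np.float64(0.0), np.float64(0.0), np.float64(0.0)] [0.03, 0.19, -0.48, -0.64, -0.46, 0.6] [0.07, 0.02, -0.53, -0.49, -0.54, 0.4]
0 0 [np.float64(0.06), np.float64(0.045), np.float64(0.018)] [0.23, 0.15, -0.92, 0.49, -0.04, -0.66] [0.27, -0.05, -0.99, 0.65, -0.17, -0.85]
0 15 [np.float64(0.061), np.float64(0.109), np.float64(0.103)] [-0.41, 0.15, -0.81, -3.0, -0.03, -2.9] [0.37, -0.01, -0.99, 0.96, -0.45, -1.27]
0 30 [np.float64(0.102), np.float64(0.1), np.float64(0.089)] [0.38
[... 970 characters left out ...]
float64(0.018)] [0.23, 0.15, -0.92, 0.49, -0.04, 2.48] [0.27, -0.05, -0.99, 0.65, -0.17, 2.29]
180 15 [np.float64(0.061), np.float64(0.109), np.float64(0.103)] [-0.41, 0.15, -0.81, -3.0, -0.03, 0.25] [0.37, -0.01, -0.99, 0.96, -0.45, 1.88]
180 30 [np.float64(0.102), np.float64(0.1), np.float64(0.089)] [0.38, 0.27, -0.99, 1.37, -0.66, 1.36] [0.52, 0.1, -0.99, 1.1, -0.75, 1.55]
180 45 [np.float64(0.031), np.float64(0.037), np.float64(0.036)] [0.51, 0.39, -0.99, 1.37, -0.93, 1.15] [0.63, 0.24, -0.99, 1.14, -1.0, 1.32]
180 60 [np.float64(0.0), np.float64(0.0), np.float64(0.0)] [0.63, 0.56, -0.92, 1.22, -1.15, 1.08] [0.72, 0.41, -0.95, 1.09, -1.21, 1.19]
real	0m18.724s
user	0m19.082s
sys	0m0.175s
```

```bash
cat >> kin.py <<'E'
S0=[[.05,.17,-.5,-.6,-.45,.5],[.1,.05,-.9,.9,-.3,-1],[.6,.3,0,0,-1.2,-.3],[.6,.5,-.3,-.5,-1,.5]]
def RX(d): return Ro.from_euler('x',d,degrees=True).as_matrix()
def gpose(zc,lean=-12,y=0): R=RG@RX(lean); return hp([0,y,.019+zc])+R[:,2]*.019,R   # zc: grasp point height in cover frame
def tpose(zc,lean=-12,dx=-.005,dy=0): 
    R=RT@RX(lean); B=np.array([.4833,.349,.004])+rz(TY)@[dx,-.0255+dy,zc]; return B+R[:,2]*.019,R
E
python3 - <<'E'
from kin import *
for l in(-10,-12,-15):
    print(l,[(a.round(2).tolist(),round(e,4)) for a,e in(ik(*gpose(z,l),S0) for z in(.0365,.09,.14))])
    print('  tray',[(a.round(2).tolist(),round(e,4)) for a,e in(ik(*tpose(z,l),S0) for z in(.0365,.1,.22))])
for z in(.12,.0365): go(*gpose(z))
E
```

```text
-10 [([0.16, 0.16, -0.6, -0.4, -0.29, 0.28], np.float64(0.0)), ([0.2, 0.04, -0.65, -0.28, -0.35, 0.12], np.float64(0.0)), ([0.22, -0.07, -0.67, -0.19, -0.43, 0.02], np.float64(0.0))]
  tray [([0.84, 0.39, -0.42, -0.21, -0.66, -0.58], np.float64(0.0)), ([0.84, 0.3, -0.37, -0.18, -0.79, -0.62], np.float64(0.0)), ([0.84, 0.18, -0.24, -0.15, -1.04, -0.68], np.float64(0.0))]
-12 [([0.11, 0.17, -0.55, -0.52, -0.36, 0.43], np.float64(0.0)), ([0.14, 0.05, -0.59, -0.4, -0.42, 0.28], np.float64(0.0)), ([0.16, -0.06, -0.61, -0.31, -0.49, 0.17], np.float64(0.0))]
  tray [([0.82, 0.38, -0.41, -0.26, -0.66, -0.52], np.float64(0.0)), ([0.82, 0.3, -0.37, -0.22, -0.78, -0.57], np.float64(0.0)), ([0.82, 0.17, -0.24, -0.18, -1.03, -0.64], np.float64(0.0))]
-15 [([0.03, 0.19, -0.48, -0.64, -0.46, 0.6], np.float64(0.0)), ([0.06, 0.07, -0.52, -0.54, -0.51, 0.46], np.float64(0.0)), ([0.08, -0.03, -0.54, -0.45, -0.58, 0.35], np.float64(0.0))]
  tray [([0.78, 0.38, -0.39, -0.34, -0.65, -0.43], np.float64(0.0)), ([0.79, 0.29, -0.36, -0.29, -0.77, -0.49], np.float64(0.0)), ([0.79, 0.17, -0.23, -0.24, -1.02, -0.58], np.float64(0.0))]
shift cm [-3.4012  0.8595  3.311 ] turn deg [ 9.4883 -1.6233  5.1532]
shift cm [ 0.7709  1.0139 -3.9203] turn deg [ 9.4883 -1.6233  5.1532]
```

```bash
python3 -m inch '1 -3.4 .9 5 0 0 0;1 -3.4 .9 5 3 -.5 1.7;1 -3.4 .9 5 6 -1 3.4;1 -3.4 .9 3.3 9.5 -1.6 5.2;1 -3.4 .9 3.3 9.5 -1.6 5.2;1 -3.4 .9 3.3 9.5 -1.6 5.2;1 -3.4 .9 3.3 9.5 -1.6 5.2;1 -3.4 .9 3.3 9.5 -1.6 5.2'
python3 - <<'E'
from kin import *
for z in(.06,.0365): s=go(*gpose(z))
print(s['q'],s['qd'],s['force'])
E
```

```text
t: 6.8
eef_pos: [0.5447, -0.0408, 0.1671]
ee_rot: [2.934, 0.522, -3.103]
force: [0.3, 0.5, -0.3]
width: 0.0879
shift cm [ 3.0443  0.114  -5.1765] turn deg [ 0.0906 -0.0655 -0.0523]
shift cm [ 4.2185  0.1575 -7.2117] turn deg [ 0.0906 -0.0655 -0.0523]
[ 0.1562 -0.0148 -0.6094 -0.3399 -0.4586  0.2043] [ 0.0002 -0.0006  0.0048 -0.0219 -0.0046  0.0196] [ 0.3325  0.4526 -0.3031]
```

```bash
python3 -m inch '1 1 0 -1.7 0 0 0;1 2 .1 -3.4 0 0 0;1 3 .1 -5.2 .1 -.1 -.1;1 3 .1 -5.2 .1 -.1 -.1;1 3 .1 -5.2 .1 -.1 -.1'
python3 - <<'E'
from kin import *
s=go(*gpose(.0365));print(s['force'])
fs=grab_frame("scene");ft=grab_frame("top")
a=np.hstack([fs["pixels"][140:270,170:300],ft["pixels"][120:250,200:330]])
cv2.imwrite("pics/a3.png",cv2.resize(a[:,:,::-1],None,fx=3,fy=3,interpolation=cv2.INTER_CUBIC))
E
```

```text
t: 7.42
eef_pos: [0.5744, -0.0399, 0.1155]
ee_rot: [2.933, 0.524, -3.105]
force: [0.3, -1.0, 0.4]
width: 0.0873
shift cm [ 1.2494  0.0661 -2.0502] turn deg [0.0234 0.0155 0.0305]
[ 0.3321 -0.9932  0.4049]
```

View pics/a3.png

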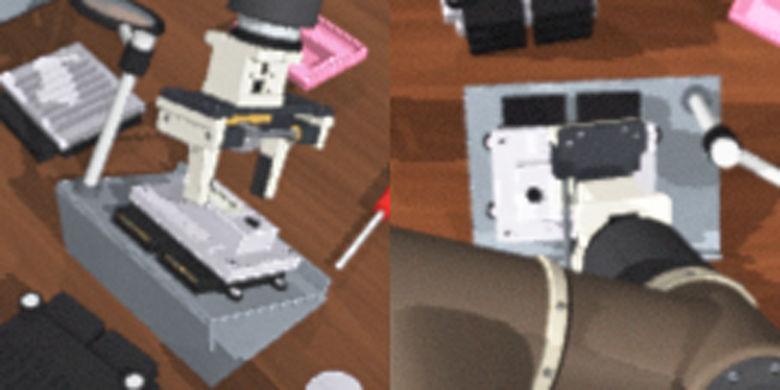

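The near finger is up-slope of the dome and the far one is down-slope of it, so they straddle it. Lowering and closing.

```bash
python3 -m inch '1 .4 0 -.7 0 0 0;1 .8 0 -1.3 0 0 0;1 1.25 .1 -2.05 0 0 0;1 1.25 .1 -2.05 0 0 0;1 1.25 .1 -2.05 0 0 0'
python3 -m inch '.5 0 0 0 0 0 0;.5 0 0 0 0 0 0;.5 0 0 0 0 0 0;.5 0 0 0 0 0 0;.5 0 0 0 0 0 0' 25
python3 - <<'E'
from kin import *
s=go(*gpose(.0365));print(s['force'],s['moment'],s['width'])
E
```

```text
t: 8.15
eef_pos: [0.5871, -0.0389, 0.0952]
ee_rot: [2.932, 0.525, -3.105]
force: [-0.6, -0.2, -0.4]
width: 0.0871
t: 8.78
eef_pos: [0.5872, -0.0389, 0.0954]
ee_rot: [2.932, 0.525, -3.105]
force: [-0.8, 0.9, 0.9]
width: 0.0537
shift cm [-0.03   -0.0362 -0.0419] turn deg [0.0113 0.0767 0.0319]
[-0.762   0.9206  0.8676] [-0.5477  1.4239  0.0612] 0.05369747698374458
```

```bash
python3 -m inch '.3 0 0 0 0 0 0;.3 0 0 0 0 0 0;.3 -.5 0 .87 0 0 0;.3 -1 0 1.73 0 0 0;.3 -1.5 -.06 2.6 0 0 0;.3 -2 -.07 3.46 0 0 0;.3 -2.5 -.1 4.33 0 0 0;.3 -3 -.1 5.2 0 0 0;.3 -3.5 -.1 6.06 0 0 0;.3 -4 -.15 6.93 0 0 0;.3 -4 -.15 6.93 0 0 0;.3 -4 -.15 6.93 0 0 0' 30
python3 - <<'E'
from kin import *
s=go(*tpose(.22));print(s['force'],s['moment'],s['width'])
fs=grab_frame("scene")
cv2.imwrite("pics/a4.png",cv2.resize(fs["pixels"][130:280,150:350][:,:,::-1],None,fx=3,fy=3,interpolation=cv2.INTER_CUBIC))
E
```

```text
t: 10.28
eef_pos: [0.5472, -0.0403, 0.1646]
ee_rot: [2.932, 0.525, -3.105]
force: [-0.2, -0.6, -3.3]
width: 0.054
shift cm [-6.6749 36.7358  4.0769] turn deg [-2.0307 30.0129  3.5013]
[-0.203  -0.5754 -3.2847] [-0.8702  2.1049 -0.0018] 0.05402999208908515
```

View pics/a4.png

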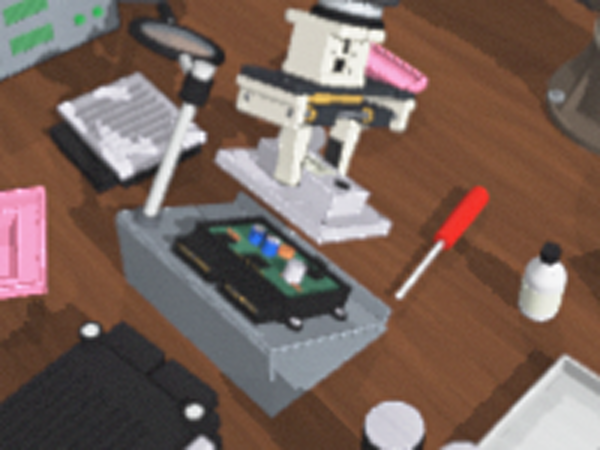

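The cover is off in the gripper and the board is bare, with the capacitors untouched. Carrying it high over to the tray.

```bash
python3 -m inch '.3 -1.5 0 3 0 0 0;.3 -3 0 6 0 0 0;.3 -4.5 3 8.5 -.2 3 .4;.3 -5.5 6 8.5 -.4 6 .7;.3 -6.6 10 8.5 -.6 9 1;.3 -6.6 14 8.5 -.9 13 1.5;.3 -6.6 18 8.5 -1.2 17 2;.3 -6.6 22 8.5 -1.4 21 2.5;.3 -6.6 26 8.5 -1.7 25 3;.3 -6.6 30 8.5 -2 30 3.5;.3 -6.6 34 8.5 -2 30 3.5;.3 -6.6 36.7 8.5 -2 30 3.5'
python3 -m inch '.3 0 0 0 0 0 0;.3 0 0 0 0 0 0;.3 0 0 0 0 0 0'
python3 - <<'E'
from kin import *
s=go(*tpose(.07));s=go(*tpose(.0385));print(s['q'],s['qd'],s['force'],s['moment'],s['width'])
E
```

```text
t: 11.82
eef_pos: [0.4816, 0.3286, 0.2481]
ee_rot: [2.932, -0.002, -3.043]
force: [-0.1, 0.4, -2.7]
width: 0.0539
t: 12.2
eef_pos: [0.4816, 0.3279, 0.248]
ee_rot: [2.933, -0.002, -3.043]
force: [-0.0, -0.2, -2.7]
width: 0.0538
shift cm [ -0.1173  -0.079  -19.2619] turn deg [ 0.0314 -0.0876  0.0416]
shift cm [ -0.1173  -0.079  -22.4119] turn deg [ 0.0314 -0.0876  0.0416]
[ 0.8222  0.1441 -0.1732 -0.1747 -1.1211 -0.6584] [-0.0015 -0.0075  0.0039  0.0002 -0.0006  0.0005] [-0.0079 -0.1966 -2.6785] [-0.8176 -0.1377  0.0181] 0.053843193038016095
```

```bash
python3 -m inch '.3 -.1 -.1 -4 0 0 0;.3 -.1 -.1 -8 0 0 0;.3 -.1 -.1 -12 0 0 0;.3 -.1 -.1 -15 0 0 0;.3 -.1 -.1 -17 0 0 0;.3 -.1 -.1 -18.5 0 0 0;.3 -.1 -.1 -19 0 0 0;.3 -.1 -.1 -19 0 0 0'
python3 - <<'E'
from kin import *
s=go(*tpose(.0385));print(s['q'],s['force'],s['moment'],s['width'])
fs=grab_frame("scene");ft=grab_frame("top")
a=np.hstack([fs["pixels"][210:350,270:420],ft["pixels"][160:300,70:220]])
cv2.imwrite("pics/a5.png",cv2.resize(a[:,:,::-1],None,fx=2.6,fy=2.6,interpolation=cv2.INTER_CUBIC))
E
```

```text
t: 13.2
eef_pos: [0.4809, 0.3269, 0.0584]
ee_rot: [2.932, -0.001, -3.043]
force: [0.6, -0.2, -2.1]
width: 0.0539
shift cm [-0.046   0.0195 -3.4458] turn deg [ 0.0186 -0.0681  0.0483]
[ 0.8171  0.3332 -0.385  -0.2381 -0.7287 -0.5509] [ 0.5946 -0.176  -2.0991] [-0.7768 -0.1375 -0.0388] 0.053894065524831135
```

View pics/a5.png

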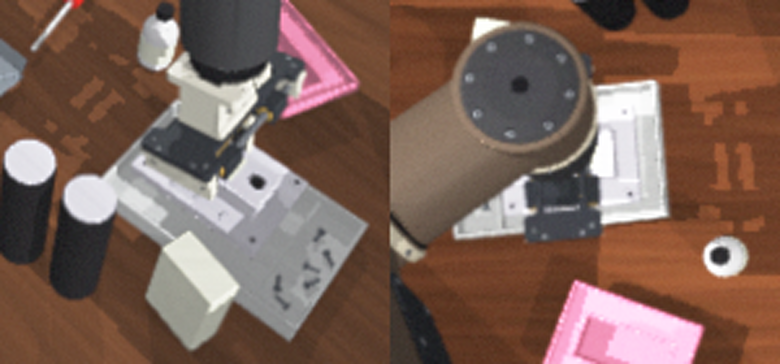

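```bash
python3 -m inch '.3 0 0 -1 0 0 0;.3 0 0 -2 0 0 0;.3 0 0 -2.7 0 0 0;.3 0 0 -3.1 0 0 0;.3 0 0 -3.3 0 0 0;.3 0 0 -3.3 0 0 0;.3 0 0 -3.3 0 0 0'
python3 -m inch '.3 0 0 -.1 0 0 0;.3 0 0 -.15 0 0 0;.3 0 0 -.2 0 0 0;.3 0 0 -.2 0 0 0'
python3 - <<'E'
from kin import *
s=go(*tpose(.0365));print(s['force'],s['moment'],s['width'])
E
```

```text
t: 14.18
eef_pos: [0.4813, 0.3274, 0.0262]
ee_rot: [2.931, 0.0, -3.043]
force: [0.0, -1.0, -3.1]
width: 0.0536
t: 14.68
eef_pos: [0.4813, 0.3273, 0.0242]
ee_rot: [2.932, -0.0, -3.043]
force: [-0.4, -0.3, -2.2]
width: 0.0533
shift cm [-0.0809 -0.0265 -0.2239] turn deg [-0.0357 -0.0045  0.0297]
[-0.3981 -0.288  -2.1622] [-0.8245 -0.1127  0.0128] 0.05332324413592801
```

```bash
python3 -m inch '.3 0 0 -.05 0 0 0;.3 0 0 -.1 0 0 0;.3 0 0 -.12 0 0 0;.3 0 0 -.12 0 0 0'; python3 -m inch '.3 0 0 -.04 0 0 0;.3 0 0 -.08 0 0 0;.3 0 0 -.08 0 0 0'
```

```text
t: 15.18
eef_pos: [0.4813, 0.3273, 0.0236]
ee_rot: [2.931, 0.0, -3.043]
force: [-3.9, -2.0, 5.0]
width: 0.054
t: 15.55
eef_pos: [0.4812, 0.3273, 0.0236]
ee_rot: [2.931, 0.001, -3.043]
force: [-4.8, -2.9, 9.9]
width: 0.0538
```

```bash
python3 -c "
from kin import *
s=go(*tpose(.0365));print(s['force'],s['moment'],s['width'])"
```

```text
shift cm [-0.0788 -0.0282 -0.1636] turn deg [-0.0731  0.0245 -0.0032]
[-4.763  -2.9088  9.8922] [-0.915   1.2974  0.2387] 0.05375108872691712
```

```bash
python3 -m inch '.65 0 0 0 0 0 0;.7 0 0 0 0 0 0;.75 0 0 0 0 0 0;.75 0 0 0 0 0 0;.75 0 0 0 0 0 0'; python3 -m inch '.75 0 0 1 0 0 0;.75 0 0 2.5 0 0 0;.75 0 0 5 0 0 0;.75 0 0 10 0 0 0;.75 0 0 16 0 0 0;.75 0 0 22 0 0 0;.75 -3 -5 24 0 0 0;.75 -3 -10 24 0 0 0;.75 -3 -15 24 0 0 0;.75 -3 -20 24 0 0 0;.75 -3 -25 24 0 0 0;.75 -3 -25 24 0 0 0'
python3 - <<'E'
from kin import *
s=telemetry.get_state();print(s['eef_pos'],s['q'],s['width'])
fs=grab_frame("scene");ft=grab_frame("top")
for d in regions_of("top","cover"): print(d["p"],d["bbox"])
mt=pick("top","cover",(142,222)); 
def fun(v):
    R=rz(v[2]); return -iou(union(ft,[P@R.T+[v[0],v[1],.004] for P in COV]),mt)
if mt is not None:
    s0=[.481,.324,.1];b=minimize(fun,s0,method="Nelder-Mead",options=dict(initial_simplex=np.array([s0]+[np.array(s0)+d for d in np.diag([.01,.01,.1])])))
    print(b.x,b.fun,"in tray",rz(-TY)@(np.r_[b.x[:2],0]-[.4833,.349,0])+[0,.0255,0])
for c in("scene","top"):
    for n in("lens","handle","pivot"): print(c,n,[(round(d["p"],2),np.round(d["location"],1).tolist()) for d in pinpoint(c,n)][:3])
a=np.hstack([fs["pixels"][210:350,270:420],ft["pixels"][160:300,70:220]])
cv2.imwrite("pics/a6.png",cv2.resize(a[:,:,::-1],None,fx=2.6,fy=2.6,interpolation=cv2.INTER_CUBIC))
E
```

```text
t: 16.18
eef_pos: [0.4813, 0.3274, 0.0234]
ee_rot: [2.931, 0.0, -3.043]
force: [1.0, -1.2, -0.0]
width: 0.0658
t: 17.68
eef_pos: [0.4511, 0.0746, 0.2649]
ee_rot: [2.931, 0.002, -3.047]
force: [0.1, 0.5, -0.5]
width: 0.0657
[0.4511 0.0746 0.2649] [ 0.413  -0.0288 -0.306  -0.2113 -1.2318 -0.2533] 0.06568810760102199
0.9 [313.1, 96.9, 370.9, 147.1]
0.84 [169.6, 279.4, 186.7, 312.2]
0.83 [314.6, 273.4, 368.0, 313.6]
scene lens []
scene handle [(0.95, [204.7, 131.9])]
scene pivot [(0.66, [217.1, 158.2]), (0.18, [349.0, 288.2])]
top lens [(0.85, [355.2, 189.9])]
top handle [(0.68, [387.1, 210.4])]
top pivot [(0.61, [309.1, 167.3])]
```

View pics/a6.png

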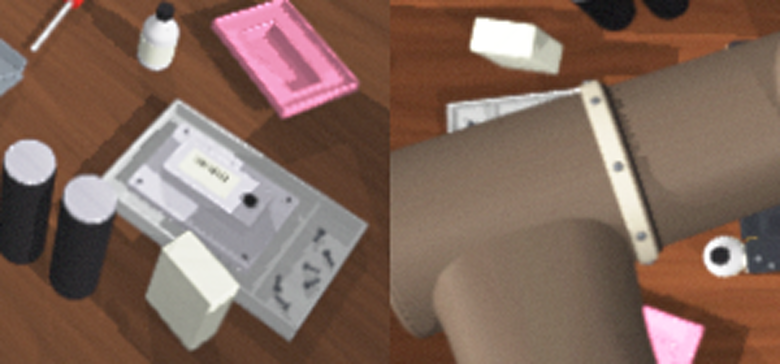

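The scene crop shows the cover lying flat in the large bay, clear of the divider at the (250,255) corner; the arm hides it in the top view. Planning the magnifier swing now: the open fingers cage the handle with the tool vertical.

```bash
cat >> kin.py <<'E'
A0=np.arctan2(.122,-.07)
def mp(th,r,z=.16): return hp([.07+r*np.cos(A0+th),-.122+r*np.sin(A0+th),z])
def mpose(th,r=.243,dep=.0,tilt=0,k=1,lift=0):
    """tool down, jaws square to bar's horizontal run; grasp point dep below the bar"""
    u=mp(th,1)-mp(th,0); psi=np.arctan2(u[1],u[0])
    R=Ro.from_euler('y',-tilt,degrees=True).as_matrix()@rz(psi+k*np.pi/2)@np.diag([1,-1,-1.])
    return mp(th,r)+R[:,2]*(.019+dep)+[0,0,lift],R
E
python3 - <<'E'
from kin import *
fs=grab_frame("scene");ft=grab_frame("top")
X,e=tri(fs,(204.7,131.9),ft,(387.1,210.4)); v=HR(HY).T@(X-HO); print("handle tri",X,e,v,"theta",np.arctan2(v[1]+.122,v[0]-.07)-A0+2*np.pi, np.hypot(v[1]+.122,v[0]-.07))
for n,p,rr in(("lens",(355.1,190.4),.141),("handle",(386.7,210),.241)):
    b=minimize(lambda t:np.hypot(*(proj(ft,[mp(t[0],rr)])[0]-p)),[2.],method="Nelder-Mead");print(n,b.x,b.fun)
S=telemetry.get_state()["q"]
for k in(1,-1):
  for tilt in(0,15):
    q=[list(S),[-.2,.2,-.6,-.2,-1.3,.5*k],[-.3,0,-1,-.5,-1.3,1.],[-.3,0,-1,-.5,-1.3,-1.]]
    for th in(2.08,1.8,1.4,1.05,.7,.35,0):
        a,e=ik(*mpose(th,tilt=tilt,k=k),q); q=[a]+q[-3:]
        print(k,tilt,th,a.round(2).tolist(),round(e,3))
E
```

```text
handle tri [ 0.4886 -0.3763  0.1826] [np.float64(0.0008091978420690443), np.float64(0.0008091978420688582)] [-0.052  -0.3292  0.1682] theta 2.08856040363309 0.2404976511620716
lens [2.1187] 2.2393997481783985
handle [2.0818] 0.738956971146021
1 0 2.08 [-0.33, 0.32, -0.23, 0.02, -1.02, 3.0] 0.019
1 0 1.8 [-0.3, 0.25, -0.38, -0.0, -0.94, 2.73] 0.0
1 0 1.4 [-0.15, 0.15, -0.59, -0.0, -0.83, 2.16] 0.0
1 0 1.05 [0.05, 0.07, -0.71, -0.0, -0.79, 1.56] 0.0
1 0 0.7 [0.27, 0.02, -0.73, -0.0, -0.81, 0.93] 0.0
1 0 0.35 [0.43, 0.04, -0.66, -0.0, -0.87, 0.4] 0.0
1 0 0 [0.5, 0.1, -0.51, -0.0, -0.97, 0.0] 0.0
1 15 2.08 [-0.44, 0.23, -0.3, -0.2, -0.81, -3.0] 0.028
1 15 1.8 [-0.36, 0.15, -0.49, -0.15, -0.69, 2.89] 0.0
1 15 1.4 [-0.2, 0.04, -0.72, -0.1, -0.56, 2.28] 0.0
1 15 1.05 [0.07, -0.07, -0.9, 0.04, -0.48, 1.51] 0.0
1 15 0.7 [0.35, -0.14, -0.99, 0.18, -0.48, 0.7] 0.004
1 15 0.35 [0.55, -0.13, -0.95, 0.27, -0.54, 0.07] 0.0
1 15 0 [0.61, -0.06, -0.8, 0.25, -0.63, -0.3] 0.0
-1 0 2.08 [-0.34, 0.32, -0.22, 0.0, -1.03, -0.1] 0.0
-1 0 1.8 [-0.3, 0.25, -0.38, 0.0, -0.94, -0.41] 0.0
-1 0 1.4 [-0.15, 0.15, -0.59, -0.0, -0.83, -0.98] 0.0
-1 0 1.05 [0.05, 0.07, -0.71, -0.0, -0.79, -1.58] 0.0
-1 0 0.7 [0.27, 0.02, -0.73, -0.0, -0.81, -2.21] 0.0
-1 0 0.35 [0.43, 0.04, -0.66, -0.0, -0.87, -2.74] 0.0
-1 0 0 [0.44, 0.11, -0.46, -0.08, -1.0, -3.0] 0.059
-1 15 2.08 [-0.41, 0.22, -0.32, -0.14, -0.79, 0.05] 0.0
-1 15 1.8 [-0.36, 0.15, -0.49, -0.15, -0.69, -0.25] 0.0
-1 15 1.4 [-0.2, 0.04, -0.72, -0.1, -0.56, -0.86] 0.0
-1 15 1.05 [0.07, -0.07, -0.9, 0.04, -0.48, -1.63] 0.0
-1 15 0.7 [0.35, -0.14, -0.99, 0.18, -0.48, -2.44] 0.004
-1 15 0.35 [0.53, -0.12, -0.92, 0.22, -0.55, -3.0] 0.013
-1 15 0 [0.46, -0.02, -0.64, -0.04, -0.71, -3.0] 0.116
```

```bash
cat >> kin.py <<'E'
def mbias(th,k=-1,**kw):
    p,R=mpose(th,k=k,**kw); b=.17*np.clip((1.2-th)/1.2,0,1); return p,rz(b)@R
def arc(t0,t1,n=12):
    s=telemetry.get_state(); R0=Ro.from_euler('xyz',s["ee_rot"]); 
    for th in np.linspace(t0,t1,n+1)[1:]:
        p,R=mbias(th); print(round(th,3),((p-s["eef_pos"])*100).round(2),(Ro.from_matrix(R)*R0.inv()).as_rotvec(degrees=True).round(1))
E
python3 - <<'E'
from kin import *
go(*mbias(2.085,lift=.09)); go(*mbias(2.085))
for th in(.3,0): print(ik(*mbias(th),[[.45,.1,-.5,0,-.97,-2.9]]))
E
```

```text
shift cm [  3.9837 -45.5639  -1.7806] turn deg [-12.0325   2.0673 -30.6839]
shift cm [  3.9837 -45.5639 -10.7806] turn deg [-12.0325   2.0673 -30.6839]
(array([ 0.4489,  0.0444, -0.6406, -0.    , -0.8858, -2.677 ]), np.float64(1.1102230246251565e-15))
(array([ 0.4976,  0.0968, -0.5054, -0.    , -0.9685, -2.971 ]), np.float64(1.7754183970311817e-11))
```

```bash
python3 -m inch '.75 -2 -5 4 -3 .5 -6;.75 -2 -10 6 -6 1 -12;.75 -2 -15 6 -9 1.5 -18;.75 0 -20 6 -12 2 -24;.75 0 -25 6 -12 2 -30.7;.75 1 -30 6 -12 2.1 -30.7;.75 2 -35 6 -12 2.1 -30.7;.75 3 -40 5 -12 2.1 -30.7;.75 4 -45.6 2 -12 2.1 -30.7;.75 4 -45.6 -1.8 -12 2.1 -30.7;.75 4 -45.6 -1.8 -12 2.1 -30.7;.75 4 -45.6 -1.8 -12 2.1 -30.7'
python3 - <<'E'
from kin import *
s=go(*mbias(2.085));print(s['q'],s['force'],s['t'])
fs=grab_frame("scene");ft=grab_frame("top")
a=np.hstack([fs["pixels"][90:220,150:280],ft["pixels"][120:250,290:420]])
cv2.imwrite("pics/a7.png",cv2.resize(a[:,:,::-1],None,fx=3,fy=3,interpolation=cv2.INTER_CUBIC))
mt=pick("top","cover",(142,222))
if mt is not None:
    def fun(v):
        R=rz(v[2]); return -iou(union(ft,[P@R.T+[v[0],v[1],.004] for P in COV]),mt)
    s0=[.481,.324,.1];b=minimize(fun,s0,method="Nelder-Mead",options=dict(initial_simplex=np.array([s0]+[np.array(s0)+d for d in np.diag([.01,.01,.1])])))
    print(b.x,b.fun,"in tray",rz(-TY)@(np.r_[b.x[:2],0]-[.4833,.349,0])+[0,.0255,0])
E
```

```text
t: 19.77
eef_pos: [0.4919, -0.3783, 0.2471]
ee_rot: [-3.141, 0.001, 2.704]
force: [0.9, 0.3, 1.3]
width: 0.0654
shift cm [-0.0826  0.0419 -9.1508] turn deg [ 0.0353  0.0445 -0.0326]
[-0.3412  0.2572 -0.085   0.0003 -1.2276 -0.0961] [0.9051 0.3256 1.2723] 19.775
[0.4809 0.3246 0.1026] -0.9671590924263 in tray [-0.0048  0.0014  0.    ]
```

View pics/a7.png

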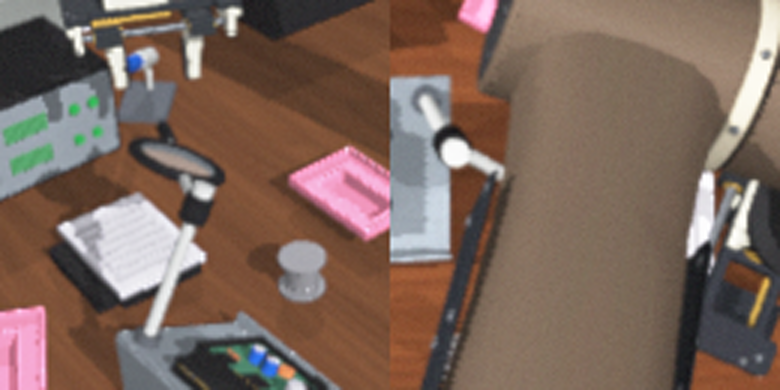

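The top-view fit puts the cover within 5 mm of the bay's centre. The crop shows the open fingers at (118,65) and (193,60) on either side of the handle tip at (163,128), so I'm descending round it.

```bash
python3 -m inch '.75 0 0 -2.5 0 0 0;.75 -.1 0 -5 0 0 0;.75 -.1 0 -7 0 0 0;.75 -.1 0 -8.5 0 0 0;.75 -.1 0 -9.1 0 0 0;.75 -.1 0 -9.1 0 0 0'
python3 -m inch '.3 0 0 0 0 0 0;.3 0 0 0 0 0 0;.3 0 0 0 0 0 0;.3 0 0 0 0 0 0' 5
python3 - <<'E'
from kin import *
s=telemetry.get_state();print(s['force'],s['moment'],s['width'],s['q'])
fs=grab_frame("scene")
cv2.imwrite("pics/a8.png",cv2.resize(fs["pixels"][90:220,150:280][:,:,::-1],None,fx=4,fy=4,interpolation=cv2.INTER_CUBIC))
arc(2.085,1.4)
E
```

```text
t: 20.68
eef_pos: [0.4914, -0.3781, 0.1571]
ee_rot: [3.141, 0.003, 2.705]
force: [0.1, 0.9, -0.2]
width: 0.0659
t: 21.18
eef_pos: [0.4915, -0.3781, 0.1572]
ee_rot: [3.141, 0.003, 2.705]
force: [0.3, -0.2, -0.7]
width: 0.0311
[ 0.3378 -0.2107 -0.6684] [ 0.116  -0.0721  0.0176] 0.031131102806565704 [-0.3412  0.3189 -0.2123  0.0001 -1.0361 -0.0954]
2.028 [-1.08  0.72 -0.74] [ 0.1  0.2 -3.1]
1.971 [-2.09  1.49 -1.31] [ 0.1  0.2 -6.2]
1.914 [-3.06  2.32 -1.85] [ 0.1  0.2 -9.4]
1.857 [-3.98  3.22 -2.36] [  0.1   0.2 -12.5]
1.8 [-4.86  4.18 -2.85] [  0.1   0.2 -15.8]
1.742 [-5.69  5.19 -3.31] [  0.1   0.2 -19.1]
1.685 [-6.47  6.25 -3.74] [  0.1   0.2 -22.4]
1.628 [-7.2   7.36 -4.13] [  0.1   0.2 -25.8]
1.571 [-7.87  8.52 -4.49] [  0.1   0.2 -29.3]
1.514 [-8.48  9.72 -4.82] [  0.1   0.2 -32.8]
1.457 [-9.03 10.96 -5.11] [  0.1   0.2 -36.4]
1.4 [-9.53 12.23 -5.37] [  0.1   0.2 -40. ]
```

View pics/a8.png

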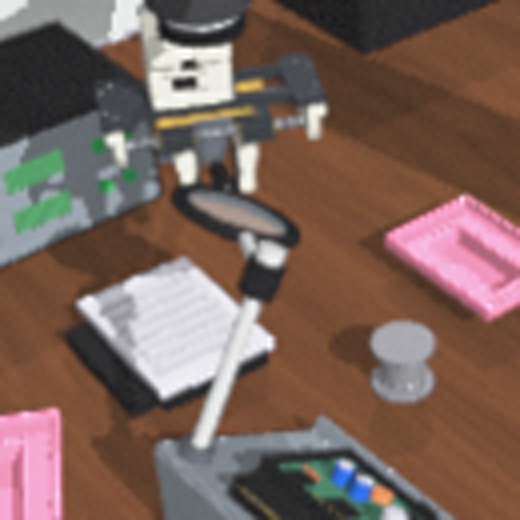

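The handle (dark stub at (222,175)) lies between the fingers. Swinging along the arc.

```bash
python3 -m inch '.3 -1.1 .7 -.7 0 0 -3;.3 -2.1 1.5 -1.3 0 0 -6;.3 -3.1 2.3 -1.85 0 0 -9.5;.3 -4 3.2 -2.35 0 0 -12.5;.3 -4.9 4.2 -2.85 0 0 -16;.3 -5.7 5.2 -3.3 0 0 -19;.3 -6.5 6.25 -3.75 0 0 -22.5;.3 -7.2 7.35 -4.15 0 0 -26;.3 -7.9 8.5 -4.5 0 0 -29;.3 -8.5 9.7 -4.8 0 0 -33;.3 -9 11 -5.1 0 0 -36.5;.3 -9.5 12.2 -5.4 0 0 -40'
python3 - <<'E'
from kin import *
s=telemetry.get_state();print(s['force'],s['moment'],s['width'],s['q'])
arc(1.4,.7)
fs=grab_frame("scene");grab_frame("top")
for c in("scene","top"):
    for n in("lens","handle"): print(c,n,[(round(d["p"],2),np.round(d["location"],1).tolist()) for d in pinpoint(c,n)][:2])
E
```

```text
t: 22.72
eef_pos: [0.3969, -0.256, 0.1034]
ee_rot: [3.14, 0.005, 2.005]
force: [2.8, -1.1, -0.7]
width: 0.0265
[ 2.7791 -1.069  -0.6616] [-0.4125 -1.1074  0.0555] 0.026544046871086076 [-0.152   0.1459 -0.5959  0.0042 -0.8254 -0.9874]
1.342 [-0.51  1.36 -0.22] [ 0.2  0.2 -3.6]
1.283 [-0.88  2.71 -0.4 ] [ 0.2  0.2 -7.4]
1.225 [-1.18  4.09 -0.54] [  0.2   0.2 -11.2]
1.167 [-1.41  5.49 -0.65] [  0.2   0.1 -14.8]
1.108 [-1.57  6.89 -0.71] [  0.2   0.1 -18.2]
1.05 [-1.66  8.31 -0.73] [  0.2   0.1 -21.5]
0.992 [-1.68  9.73 -0.71] [  0.2   0.1 -24.9]
0.933 [-1.62 11.14 -0.65] [  0.2   0.1 -28.3]
0.875 [-1.49 12.55 -0.54] [  0.2   0.1 -31.7]
0.817 [-1.3  13.94 -0.4 ] [  0.3   0.1 -35. ]
0.758 [-1.03 15.32 -0.22] [  0.3   0.1 -38.3]
0.7 [-0.69 16.68  0.01] [  0.3   0.1 -41.6]
scene lens [(0.74, [240.9, 211.8]), (0.57, [235.4, 155.6])]
scene handle []
top lens [(0.69, [328.3, 212.6])]
top handle []
```

```bash
python3 -m inch '.3 -.5 1.35 -.2 0 0 -3.5;.3 -.9 2.7 -.4 0 0 -7.5;.3 -1.2 4.1 -.55 .2 .2 -11;.3 -1.4 5.5 -.65 .2 .1 -15;.3 -1.55 6.9 -.7 .2 .1 -18;.3 -1.65 8.3 -.75 .2 .1 -21.5;.3 -1.7 9.7 -.7 .2 .1 -25;.3 -1.6 11.1 -.65 .2 .1 -28.5;.3 -1.5 12.5 -.55 .2 .1 -31.5;.3 -1.3 13.9 -.4 .3 .1 -35;.3 -1 15.3 -.2 .3 .1 -38;.3 -.7 16.7 0 .3 .1 -41.5'
python3 - <<'E'
from kin import *
s=telemetry.get_state();print(s['force'],s['moment'],s['width'],s['q'])
arc(.7,0)
E
```

```text
t: 24.52
eef_pos: [0.3892, -0.0896, 0.1031]
ee_rot: [-3.139, -0.001, 1.282]
force: [0.6, -2.8, -2.0]
width: 0.0261
[ 0.56   -2.762  -1.9821] [-0.9468 -0.2575  0.0206] 0.02614926306279508 [ 0.2728  0.0248 -0.7332 -0.0025 -0.8144 -2.1308]
0.642 [0.49 1.37 0.29] [-0.1 -0.1 -3.3]
0.583 [0.96 2.67 0.59] [-0.1 -0.1 -6.5]
0.525 [1.5  3.94 0.93] [-0.1 -0.1 -9.6]
0.467 [2.1  5.17 1.3 ] [ -0.1  -0.1 -12.7]
0.408 [2.76 6.35 1.71] [ -0.1  -0.1 -15.7]
0.35 [3.48 7.49 2.15] [ -0.1  -0.1 -18.6]
0.292 [4.26 8.58 2.62] [ -0.1  -0.1 -21.5]
0.233 [5.09 9.61 3.13] [ -0.1  -0.1 -24.3]
0.175 [ 5.98 10.58  3.66] [ -0.1  -0.1 -27.1]
0.117 [ 6.91 11.49  4.21] [ -0.1  -0.1 -29.8]
0.058 [ 7.88 12.34  4.79] [ -0.1  -0.1 -32.5]
0.0 [ 8.9  13.12  5.4 ] [ -0.1  -0.1 -35.2]
```

```bash
python3 -m inch '.3 .5 1.35 .3 0 0 -3.5;.3 1 2.7 .6 0 0 -6.5;.3 1.5 3.95 .95 0 0 -9.5;.3 2.1 5.2 1.3 0 0 -12.5;.3 2.75 6.35 1.7 0 0 -15.5;.3 3.5 7.5 2.15 0 0 -18.5;.3 4.25 8.6 2.6 0 0 -21.5;.3 5.1 9.6 3.15 0 0 -24.5;.3 6 10.6 3.65 0 0 -27;.3 6.9 11.5 4.2 0 0 -30;.3 7.9 12.35 4.8 0 0 -32.5;.3 8.9 13.1 5.4 0 0 -35'
python3 -m inch '.3 0 0 0 0 0 0;.3 0 0 0 0 0 0'
cat >> kin.py <<'E'
def lens(save=None):
    fs=grab_frame("scene");o={c:{n:pinpoint(c,n) for n in("lens","handle")} for c in("scene",)}
    ft=grab_frame("top");o["top"]={n:pinpoint("top",n) for n in("lens","handle")}
    for c,f in(("scene",fs),("top",ft)):
        for n,rr in(("lens",.141),("handle",.241)):
            for d in o[c][n][:2]:
                b=minimize(lambda t:np.hypot(*(proj(f,[mp(t[0],rr)])[0]-d["location"])),[0.],method="Nelder-Mead"); print(c,n,round(d["p"],2),np.round(d["location"],1),"theta",b.x.round(3),"px",round(b.fun,2))
    if save:
        a=np.hstack([fs["pixels"][110:250,180:330],ft["pixels"][110:250,190:340]]); cv2.imwrite(save,cv2.resize(a[:,:,::-1],None,fx=2.6,fy=2.6,interpolation=cv2.INTER_CUBIC))
E
python3 - <<'E'
from kin import *
s=go(*mbias(-.017));print(s['force'],s['width'],s['q'])
lens()
E
```

```text
t: 26.02
eef_pos: [0.4771, 0.0409, 0.1564]
ee_rot: [-3.138, 0.003, 0.669]
force: [-3.0, -1.1, -1.9]
width: 0.0264
t: 26.28
eef_pos: [0.477, 0.0406, 0.1562]
ee_rot: [-3.138, 0.003, 0.67]
force: [0.7, 0.4, -0.5]
width: 0.0262
shift cm [0.421  0.3201 0.2724] turn deg [-0.0683 -0.2593 -1.0137]
[ 0.7305  0.4381 -0.5053] 0.026247719415675583 [ 0.4943  0.0981 -0.5044 -0.0038 -0.9718 -2.9635]
scene lens 0.88 [256.1 179.5] theta [-0.122] px 0.27
scene handle 0.61 [238.7 216.8] theta [-0.94] px 19.6
top lens 0.66 [259.7 180.5] theta [-0.331] px 2.72
top lens 0.62 [264.5 196.4] theta [0.002] px 0.71
```

```bash
python3 -m inch '.3 .2 .15 .1 0 0 0;.3 .4 .3 .25 0 0 0;.3 .4 .3 .25 0 0 0;.3 .4 .3 .25 0 0 0'
python3 -m inch '.7 0 0 0 0 0 0;.7 0 0 0 0 0 0;.7 0 0 0 0 0 0;.7 0 0 0 0 0 0;.7 0 0 0 0 0 0;.7 0 0 2 0 0 0;.7 0 0 5 0 0 0;.7 0 0 9 0 0 0;.7 -2 3 13 0 0 0;.7 -5 8 13 0 0 0;.7 -7 13 13 0 0 0;.7 -9 18 13 0 0 0'
python3 -m inch '.7 0 5 0 0 0 0;.7 0 10 0 0 0 0;.7 0 15 0 0 0 0;.7 0 15 0 0 0 0;.7 0 15 0 0 0 0'
python3 - <<'E'
from kin import *
lens("pics/a9.png")
E
```

```text
t: 27.08
eef_pos: [0.4806, 0.0436, 0.1587]
ee_rot: [-3.138, 0.003, 0.669]
force: [-2.4, -1.1, -2.0]
width: 0.0265
t: 28.58
eef_pos: [0.4483, 0.1335, 0.2824]
ee_rot: [-3.066, -0.006, 0.735]
force: [0.8, -0.2, 0.1]
width: 0.0615
t: 29.2
eef_pos: [0.4788, 0.2479, 0.273]
ee_rot: [-3.0, -0.018, 0.804]
force: [-0.5, -0.0, 0.9]
width: 0.0617
scene lens 0.61 [255.  180.9] theta [-0.203] px 1.01
scene lens 0.36 [287.1 191.6] theta [0.068] px 32.52
scene handle 0.79 [287.1 190.6] theta [0.046] px 0.91
top lens 0.55 [140. 221.] theta [-0.27] px 123.51
top handle 0.9 [233.9 212.3] theta [-0.019] px 3.78
```

View pics/a9.png

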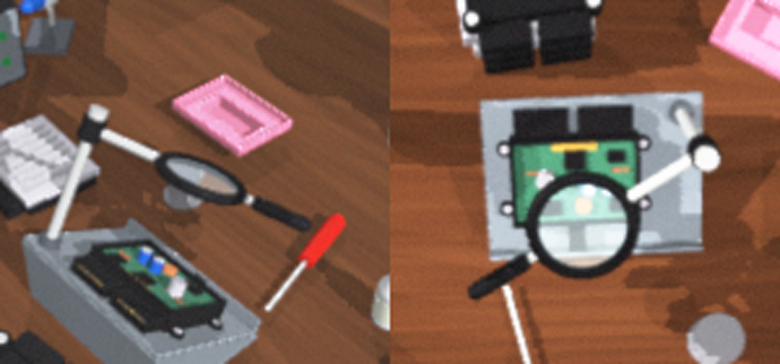

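Run:
```python
from kin import *
fs=grab_frame("scene");ms=regions_of("scene","lens")[:2];hs=None
ft=grab_frame("top");mt=regions_of("top","lens")[:2]
for c,m in(("s",ms),("t",mt)):
    for d in m: print(c,round(d["p"],2),d["bbox"])
for t in(-.1,-.05,0,.05): print(t,*[proj(f,[mp(t,rr)])[0].round(1) for f in(fs,ft) for rr in(.141,.241,.279)])
print("pivot",proj(fs,[mp(0,0)]),proj(ft,[mp(0,0)]))
def th(X):
    v=HR(HY).T@(X-HO); return np.arctan2(v[1]+.122,v[0]-.07)-A0, v
for n,a,b in(("lens",(256.5,178.5),(264.3,196.4)),("handle",(287.1,190.6),(233.9,212.3))):
    X,e=tri(fs,a,ft,b); print(n,e,*th(X))
# dark frame ellipse in top
g=cv2.cvtColor(ft["pixels"],cv2.COLOR_RGB2GRAY); 
a=np.linspace(0,2*np.pi,720)
def ring(f,t,r,dz=0): return proj(f,[hp([.07+.141*np.cos(A0+t)+r*np.cos(i),-.122+.141*np.sin(A0+t)+r*np.sin(i),.16+dz]) for i in a]).astype(np.float32)
for c,f in(("scene",fs),("top",ft)):
    g=cv2.cvtColor(f["pixels"],cv2.COLOR_RGB2GRAY); o=[]
    for t in np.arange(-.2,.2,.01):
        p=ring(f,t,.0535); o.append(cv2.remap(g,p[None,:,0],p[None,:,1],cv2.INTER_LINEAR).mean())
    k=np.argsort(o)[:3]; print(c,np.arange(-.2,.2,.01)[k],np.array(o)[k],np.array(o)[18:23])
```

```text
s 0.87 [208.9, 151.8, 299.7, 196.4]
s 0.65 [308.8, 249.8, 407.0, 339.8]
t 0.74 [189.9, 249.7, 209.1, 267.3]
t 0.57 [219.9, 159.9, 316.2, 226.4]
-0.1 [256.3 179.1] [286.3 194.1] [297.9 199.9] [261.2 192.3] [227.1 208.5] [214.3 214.5]
-0.05 [256.9 178.5] [287.1 193. ] [298.7 198.6] [262.5 194.5] [229.3 212.2] [216.9 218.7]
0 [257.4 178. ] [287.6 191.9] [299.2 197.2] [263.8 196.7] [231.7 215.8] [219.8 222.8]
0.05 [257.8 177.4] [288.  190.7] [299.5 195.8] [265.3 198.8] [234.3 219.2] [222.8 226.8]
pivot [[215.5237 158.7015]] [[310.7958 168.8553]]
lens [np.float64(0.0005251767219172803), np.float64(0.000525176721917278)] 0.005812552310709762 [-0.0001 -0.0014  0.1571]
handle [np.float64(0.004061991077359238), np.float64(0.004061991077359256)] -0.024768804939437228 [-0.0414  0.0838  0.1637]
scene [0.04 0.03 0.05] [47.2417 47.4194 47.45  ] [52.0375 50.7833 49.6264 48.6389 47.8986]
top [ 0.   -0.01  0.01] [41.4417 41.9639 43.0833] [45.5986 41.9639 41.4417 43.0833 46.7639]
```

The crop shows the lens over the bare board and the handle free. Triangulation puts the lens within about 1.5 mm of the board's normal, and the frame fit in the top view gives θ ≈ 0.00. Handing in.

```bash
python3 -c "
from h import *
s=telemetry.get_state();print(s['t'],s['force'],s['qd'])
arm.job_done()"
```

```text
29.7 [-0.0066 -0.0635 -0.5362] [0.0007 0.0038 0.002  0.0003 0.0009 0.0018]
the job is handed in; nothing more can be done
```

I lifted the cover straight off along the unit's normal and set it down flat, same way up, in the tray's large bay. Then I swung the magnifier over the open board, let go and withdrew the arm. I handed in at 29.7 s.

**Cover:** The fit in the top view puts it about 5 mm from the bay's centre, parallel to the tray. Contact on setting it down was about 10 N. It touched about 1.6 mm higher than I had computed, but the view afterwards shows it lying flat.

**Lens:** Triangulation puts it within about 1.5 mm of the board's centre axis, and fitting the frame in the top view gives an angle of 0.00 rad. These checks disagreed:
- The frame fit in the scene view gave 0.04 rad, where the fit is less sensitive.
- The handle points gave about -0.02 rad when triangulated. One view alone gave 0.05, with residuals of a few millimetres.
- The scene view's own lens detection gave -0.2 rad. I discounted it because that view hardly constrains the angle.

**First descent:** My first descent on the cover hit a joint limit above it. I regripped with the gripper leaned 12 degrees along the dome.

**Not checked:** I did not re-measure the other objects before handing in. No unexpected force showed, and nothing looked moved in the pictures.

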